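Start the resin curing lamp

ROBOT

A 6-joint arm with a two-finger parallel gripper is mounted at the origin on the work surface. World frame = base frame: x ahead of the robot, y to its left, z up, the work surface at z = 0. Lengths are in m, angles in degrees, forces in N, time in s.
With the tool pointing down it reaches from about 0.325 to 0.775 m from the base axis. Payload 5.5 kg.
Tool frame: the origin (TCP) lies between the finger pads; the fingertips stand 14 mm ahead of it and the grasp point (between the pads) lies 5 mm behind it (ctrl.finger_overhang is the distance from the TCP to the fingertips, in m); z points along the fingers, x is the direction in which the jaws open and shut, and the axes are right-handed (so a half turn about z gives the same grasp; the last joint's range is limited). The gripper opens to 88 mm and grips with 3 to 60 N. Pads are 20 mm wide; open, the fingers measure 115 mm over their backs; the gripper's body (75 mm by 178 mm) begins 61 mm behind the grasp point.
Start: joints at [-74.467, 5.22, 70.514, -0, 104.267, -3.249], TCP at [0.193, -0.568, 0.237] pointing down, gripper open.
Joint ranges: [-164.24, 164.24], [-49.07, 125.15], [9.68, 141.18], [-86.29, 266.29], [3.28, 154.24], [-151.56, 151.56]. Speed limits (degrees/s): [147.25, 147.25, 172.46, 180, 180, 180].

INTERFACE

Orientations are given as [roll, pitch, yaw] about the fixed x, y, z axes, in that order (R = Rz(yaw) Ry(pitch) Rx(roll)).
In Python, from rig import ctrl gives the robot as it stands.
- The arm moves only by the tool move_arm, never from a script. Its argument "plan" is a list of rows, each an object with "dr": the turn, a rotation vector about the tool's x, y, z in rad, a list of three; "linear": the shift along the tool's x, y, z in cm, a list of three; "jaw": the closure, from -1 (fully open) to 1 (shut). A call has 1 to 20 rows; each row shifts and turns the pose as measured when the row begins, along the tool's axes as they then stand; what a row does not reach is not made up. A row lasts 1/12 s, in which the tool goes at most 41.7 mm and 7.16 degrees, less where a joint would pass 70% of its speed; a pose out of reach is approached as far as the arm can. A call is refused whole if a number of a shift passes 4.17 or a number of a turn 0.125, either way. A call with a gripper value outside its range is refused whole. The fingers move at their own pace and stop on an object; "squeeze" is the grip in N (left out, the last holds). Time passes only in rows, so rows that do not move let the fingers close. It gives the time, the measured TCP pose, the force and the opening at its end, in the units of the state.
- ctrl.get_obs(): the state, without advancing time (a new reading comes with each control period).
- ctrl.grab_frame(name): name is "scene" or "top" or "wrist"; returns the picture (400x640x3 uint8, red, green, blue); there is no depth.
- ctrl.camera_params(name): a dict with "mtx" (3x3 intrinsics, pixels), "k1" (the pictures are not rectified: a ray, as slopes to the right and down, at radius r is drawn at 1 + k1 r^2 times it, then the intrinsics apply), "extrinsics" (4x4, takes a point from camera to world coordinates). Camera axes: x right, y down, z forward; pixel columns grow to the right and rows downward; lengths in m; the calibration is good to about 2 mm. A picture is of the moment at which its call begins: read the wrist's pose just before it. camera_params takes no time and is no camera call; for the wrist camera it gives the pose at the moment of the call.
- ctrl.close_job(): hands the job in, once; it reports no verdict.
Trained networks look in the newest picture that a camera, given by its name, has taken for a name from the list of things; names that differ only in an ending like _2 or _b are one class to them, and where a whole thing is asked for, a point or a joint stands for the part that bears it (a point fixed in the world has none). Each returns a list of dicts, best first, with "conf" (0 to 1); they miss things now and then, are a little off and sometimes report something else, mostly with a low value. They report only what shows in the picture. A call takes as long as a camera call.
- ctrl.find_in(name, camera): "xy" ([column, row] in pixels, amid what is visible of it).
- ctrl.spot_point(name, camera): "xy" ([column, row] in pixels: a listed point, or the origin of a listed thing).
The state is a dict: "clock": time; "q": joint angles; "qd": joint speeds; "joint_torque": joint torques, N m; "ee_pos": TCP position; "orientation": TCP orientation; "ft_force": force on the tool from outside, world axes, zero at the start; "wrist_torque": the same for the moment, N m; "grip_width": finger opening in m.
Only numpy, scipy, OpenCV 4.12 (cv2) and the standard library are available. Lean on these libraries where they do the work, as an engineer would, in place of code of your own. Each camera call takes 0.05 s, during which the arm holds its last target. There are 200 camera calls.

TASK

Set the curing lamp running for the pendants under its window by pressing its controls, in this order: press the raised end of the rocker to switch it on, push the oblong timer key fully down so that it stays down, then press the big round start button fully down and let it come back up. Leave the square fan key alone, and do not lift or move the jar, ring box, bust or ring cone that stand around it.

Things in the scene. Friction and masses are not known exactly. Their poses are not given: they have to be found in the camera images.
- lamp: White metal box fixed to the table, 240 (x) x 280 (y) x 95 mm. Origin: centre of its underside. Front half (x -120 to 0): level deck 50 mm above the table. Back half (x 0 to 120): chamber 95 mm high with a window on top. Four white controls in black surrounds, pressed straight down, in a row on the deck at x = -60, y = -90, -30, 30, 90 mm; which is where changes.
- power_press (a point): Where to press the rocker: upper face of its raised half, 16 mm from the crease, 21 mm above the deck. V-shaped rocker 52 mm long (lamp's x), 26 wide, surround 62 x 34 x 8 mm; pivots at its middle crease, 14 mm above the deck. Off: the half towards the lamp's -x slopes up at 0.4 rad to 24 mm, the other is level. On: the pressed half is level at 14 mm, the other slopes up.
- power (a joint): Angle of the rocker: 0 off, 0.4 rad fully on. Stays where it is left; about 2 N at power_press moves it.
- timer_top (a point): Centre of the top of the oblong timer key, 44 mm long (lamp's x) x 16 mm wide (y), in a 52 x 24 mm surround 6 mm high. Top 16 mm above the deck when up, 10 mm when fully down.
- timer (a joint): Travel of the timer key: 0 up, 0.006 m fully down. No spring: it stays where it is pushed, and about 2 N moves it.
- start_top (a point): Centre of the top of the round start button, 30 mm in diameter, in a 40 mm round surround 6 mm high. Top 16 mm above the deck when up, 10 mm when fully down.
- start (a joint): Travel of the start button: 0 up, 0.006 m fully down. Sprung: begins to move at 1.4 N, is fully down at 4 N, comes back up when let go.
- fan_top (a point): Centre of the top of the square fan key, 20 x 20 mm, in a 28 mm square surround 6 mm high. Top 16 mm above the deck. Not to be pressed.
- fan (a joint): Travel of the fan key: 0 up, 0.006 m down; stays where it is pushed (about 2 N). Must stay up.
- bead_jar: Loose upright glass bead jar, 56 mm in diameter, 75 mm tall, beside the lamp's deck. Origin: centre of its underside. Leave alone.
- ring_box: Loose closed grey ring box, 57 x 57 x 41 mm, beside the lamp's deck. Origin: centre of its underside. Leave alone.
- bust: Loose small cork necklace bust, 90 mm in diameter, 145 mm tall, beside the lamp's chamber. Origin: centre of its underside. Leave alone.
- ring_cone: Loose wooden ring cone, foot 56 mm in diameter, 92 mm tall, beside the lamp's chamber. Origin: centre of its underside. Leave alone.

How it is judged:
By the outcome, as a careful person would: the job done as asked, in the order asked, and still so for the second after the job is handed in, with the robot touching nothing.
It also fails if it takes over 40 s, if anything falls off the work surface, if the arm or the gripper's body presses on something with over 40 N, if the wrist force passes 120 N, or if a joint passes its speed limit or range.

## Working session

There is one attempt and no reset: what is moved stays moved. The work goes in short steps, Python scripts to look and compute and a tool call to move; the robot and the scene stay as the last step left them, time stands still between calls to the robot, and variables do not carry over. Pictures are saved under pics/ and viewed, about 8 in all and at most 12, crops included, and the job is handed in when it is done.

Besides the shell and the picture viewer there is one more tool, called in YAML: its name, and indented under it one key for each argument. move_arm: Moves the arm, as the interface text tells. Its arguments: {"type":"object","properties":{"plan":{"type":"array"},"squeeze":{"type":"number"}},"required":["plan"]}

```bash
mkdir -p pics; ls; python3 - <<'E'
from rig import ctrl
import cv2,numpy as np
o=ctrl.get_obs();print(o['clock'],o['ee_pos'],o['orientation'],o['grip_width'],ctrl.finger_overhang)
for c in ['top','scene']:
    f=ctrl.grab_frame(c);cv2.imwrite(f'pics/{c}0.png',f[:,:,::-1])
    p=ctrl.camera_params(c);print(c,p)
    for n in ['power_press','timer_top','start_top','fan_top','lamp','bead_jar','ring_box','bust','ring_cone']:
        print(n,[(np.round(d['xy'],1).tolist(),round(d['conf'],2)) for d in ctrl.spot_point(n,c)[:3]])
E
```

```text
pics
0.0 [ 0.19310077 -0.56778148  0.23552092] [-1.79993532e+02  1.11659505e-01 -7.12195462e+01] 0.0877391558921857 0.014
top {'mtx': array([[366.07266394,   0.        , 318.95390085],
       [  0.        , 366.07266394, 201.98776245],
       [  0.        ,   0.        ,   1.        ]]), 'k1': 0.0024684532751139622, 'extrinsics': array([[-0.00269432, -0.99402104,  0.10915548,  0.48222143],
       [-0.99965544,  0.00552738,  0.02566014,  0.04149446],
       [-0.02611006, -0.10904873, -0.99369343,  0.8845047 ],
       [ 0.        ,  0.        ,  0.        ,  1.        ]])}
power_press [([294.1, 237.3], 0.75)]
timer_top [([332.4, 202.3], 0.75), ([321.7, 224.3], 0.59)]
start_top [([344.4, 221.7], 0.5)]
fan_top [([374.1, 218.6], 0.66)]
lamp [([330.3, 201.2], 0.74), ([440.9, 230.5], 0.2), ([237.8, 262.8], 0.16)]
bead_jar [([438.0, 230.2], 0.9)]
ring_box [([237.1, 263.7], 0.84), ([320.8, 225.2], 0.67), ([371.5, 219.6], 0.35)]
bust [([227.2, 196.7], 0.91), ([238.5, 261.8], 0.19)]
ring_cone [([435.1, 151.0], 0.81)]
scene {'mtx': array([[445.38159357,   0.        , 321.23107658],
       [  0.        , 445.38159357, 205.070031  ],
       [  0.        ,   0.        ,   1.        ]]), 'k1': -0.11204543965544612, 'extrinsics': array([[-0.5731521 ,  0.50631541, -0.64431466,  1.25251907],
       [ 0.81940352,  0.34583133, -0.45714174,  0.5209254 ],
       [-0.00863371, -0.78996544, -0.61309058,  0.71181571],
       [ 0.        ,  0.        ,  0.        ,  1.        ]])}
power_press [([259.7, 177.9], 0.29)]
timer_top [([342.8, 199.6], 0.43)]
start_top [([316.7, 191.1], 0.53)]
fan_top [([296.5, 185.0], 0.57)]
lamp [([317.5, 226.7], 0.76)]
bead_jar [([259.4, 178.7], 0.6)]
ring_box [([429.4, 230.6], 0.79), ([257.8, 178.8], 0.24)]
bust [([412.7, 271.3], 0.95), ([319.4, 189.9], 0.52)]
ring_cone [([213.3, 218.5], 0.84)]
```

```bash
python3 - <<'E'
import cv2
a=cv2.imread('pics/top0.png')[110:310,180:480];cv2.imwrite('pics/a.png',cv2.resize(a,None,fx=2.6,fy=2.6,interpolation=2))
a=cv2.imread('pics/scene0.png');cv2.imwrite('pics/b.png',cv2.resize(a[120:320,180:480],None,fx=2.6,fy=2.6,interpolation=2))
E
```

```text
(no output)
```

View pics/a.png

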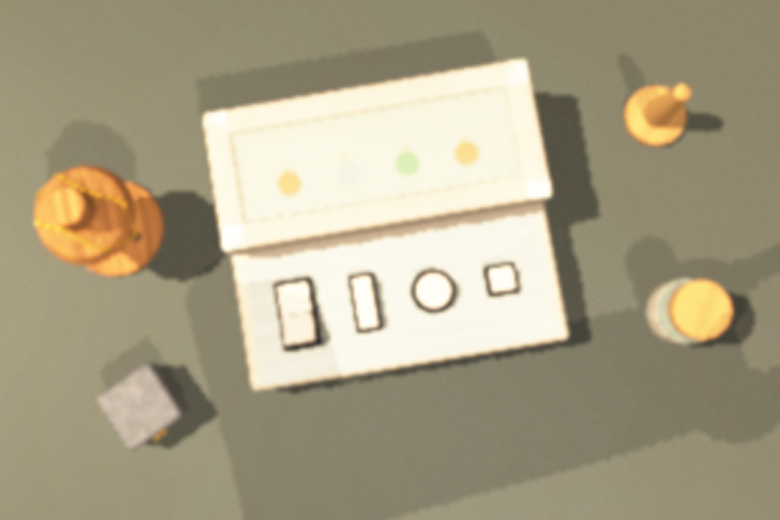

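View pics/b.png

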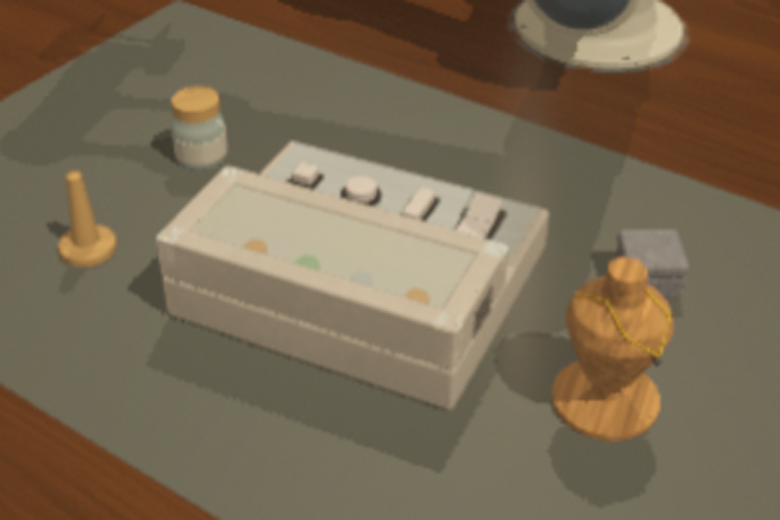

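The top view shows, left to right (lamp y +90 to −90), the rocker, timer, start and fan. They sit around crop (298,313), (366,302), (434,290) and (502,279). The rocker's raised half faces the robot. I'll fit the lamp pose from its corners and the controls.

```bash
cat > h.py <<'E'
import numpy as np
from scipy.spatial.transform import Rotation as R
from scipy.optimize import least_squares
def proj(P,p):
    E=p['extrinsics'];c=(np.atleast_2d(P)-E[:3,3])@E[:3,:3]
    s=c[:,:2]/c[:,2:];s=s*(1+p['k1']*(s**2).sum(1,keepdims=True));K=p['mtx']
    return s*[K[0,0],K[1,1]]+K[:2,2]
def ray(uv,p,z):
    E=p['extrinsics'];K=p['mtx'];d=(np.array(uv)-K[:2,2])/[K[0,0],K[1,1]];s=d.copy()
    for _ in range(5): s=d/(1+p['k1']*(s@s))
    v=E[:3,:3]@[s[0],s[1],1];return E[:3,3]+v*(z-E[2,3])/v[2]
def lw(P,t):
    c,s=np.cos(t[2]),np.sin(t[2]);P=np.atleast_2d(P)
    return np.c_[t[0]+c*P[:,0]-s*P[:,1],t[1]+s*P[:,0]+c*P[:,1],P[:,2]]
E
python3 - <<'E'
from h import *
from rig import ctrl
L=np.array([[-.12,.14,.05],[-.12,-.14,.05],[.12,.14,.095],[.12,-.14,.095],[0,-.14,.095],[0,.14,.095],[-.06,.03,.06],[-.06,-.03,.06],[-.06,-.09,.06]])
t0=np.array([[252,388],[568,338],[205,113],[526,60],[551,195],[222,250],[366,302],[434,290],[502,279]])/2.6+[180,110]
s0=np.array([[548,212],[290,143],[450,322],[162,238],[232,170],[506,246],[421,205],[362,192],[305,178]])/2.6+[180,120]
cs={'top':t0,'scene':s0}
for use in (['top'],['scene'],['top','scene']):
    f=lambda t:np.concatenate([(proj(lw(L,t),ctrl.camera_params(c))-cs[c]).ravel() for c in use])
    r=least_squares(f,[.5,0,.15],loss='soft_l1');print(use,r.x[:2],np.degrees(r.x[2]));print(np.round(f(r.x).reshape(-1,2),1).tolist())
t=r.x;np.save('lamp.npy',t)
for n,P in dict(press=[-.076,.09,.071],timer=[-.06,.03,.066],start=[-.06,-.03,.066],fan=[-.06,-.09,.066]).items():
    print(n,lw(P,t),proj(lw(P,t),ctrl.camera_params('top')))
p=ctrl.camera_params('top')
print('bust',ray([227.2,196.7],p,0),'box',ray([237.1,263.7],p,0),'jar',ray([438,230.2],p,0))
o=ctrl.get_obs();print(o['ee_pos'],o['orientation'])
E
```

```text
['top'] [0.58250655 0.03982115] 9.112592995521705
[[-0.3, 1.0], [0.6, 0.2], [-1.1, -0.5], [0.5, -0.9], [0.8, 0.2], [0.2, 0.1], [-0.5, -0.2], [-0.3, 0.1], [-0.1, -0.0]]
['scene'] [0.58697452 0.04185542] 8.886659436809321
[[1.1, -0.3], [0.3, -1.1], [1.7, 5.1], [-3.6, -0.1], [-2.4, -1.9], [1.2, 0.2], [-0.9, 0.8], [-0.4, -0.5], [0.1, -1.1]]
['top', 'scene'] [0.58321602 0.04003964] 9.050708050024571
[[-0.4, 0.7], [0.4, -0.0], [-1.2, -0.9], [0.4, -1.2], [0.7, -0.0], [0.1, -0.3], [-0.6, -0.5], [-0.4, -0.2], [-0.2, -0.3], [1.0, -1.4], [0.5, -1.9], [2.1, 3.6], [-3.0, -1.1], [-2.0, -2.8], [1.4, -1.0], [-0.8, -0.2], [-0.2, -1.4], [0.4, -2.0]]
press [[0.49400449 0.11696365 0.071     ]] [[294.49058681 236.90767982]]
timer [[0.5192438  0.06022762 0.066     ]] [[320.09293226 225.513378  ]]
start [[0.52868231 0.00097465 0.066     ]] [[346.61092544 221.1790681 ]]
fan [[ 0.53812082 -0.05827832  0.066     ]] [[373.16275345 216.83985975]]
bust [0.59367278 0.28927951 0.        ] box [0.43143057 0.26131316 0.        ] jar [ 0.50996142 -0.22012427  0.        ]
[ 0.19319713 -0.56806442  0.2366297 ] [-1.79997382e+02  1.05706828e-03 -7.12172799e+01]
```

```bash
cat >> h.py <<'E'
def plan(o,target,yaw,step=.038,jaw=1):
    p=np.array(o['ee_pos']);y=np.radians(o['orientation'][2]);yt=np.radians(yaw);T=np.array(target)
    rows=[]
    while (np.linalg.norm(T-p)>.0008 or abs(yt-y)>.01) and len(rows)<40:
        d=T-p;n=np.linalg.norm(d);d=d*min(1,step/max(n,1e-9))
        a=np.clip(yt-y,-.12,.12)
        c,s=np.cos(y),np.sin(y)
        l=np.round(np.array([c*d[0]+s*d[1],s*d[0]-c*d[1],-d[2]])*100,1);a=round(a,2)
        rows.append({"dr":[0,0,-a],"linear":l.tolist(),"jaw":jaw})
        l=l/100;p=p+[c*l[0]+s*l[1],s*l[0]-c*l[1],-l[2]];y+=a
    import json;print(len(rows),json.dumps(rows));print(p,np.degrees(y))
E
python3 - <<'E'
from h import *
from rig import ctrl
plan(ctrl.get_obs(),[.47,.06,.23],9)
E
```

```text
18 [{"dr": [0, 0, -0.12], "linear": [-2.8, -2.6, 0.0], "jaw": 1}, {"dr": [0, 0, -0.12], "linear": [-2.5, -2.9, 0.0], "jaw": 1}, {"dr": [0, 0, -0.12], "linear": [-2.1, -3.2, 0.0], "jaw": 1}, {"dr": [0, 0, -0.12], "linear": [-1.7, -3.4, 0.0], "jaw": 1}, {"dr": [0, 0, -0.12], "linear": [-1.3, -3.6, 0.0], "jaw": 1}, {"dr": [0, 0, -0.12], "linear": [-0.9, -3.7, 0.1], "jaw": 1}, {"dr": [0, 0, -0.12], "linear": [-0.4, -3.8, 0.0], "jaw": 1}, {"dr": [0, 0, -0.12], "linear": [0.0, -3.8, 0.1], "jaw": 1}, {"dr": [0, 0, -0.12], "linear": [0.5, -3.8, 0.0], "jaw": 1}, {"dr": [0, 0, -0.12], "linear": [1.0, -3.7, 0.1], "jaw": 1}, {"dr": [0, 0, -0.12], "linear": [1.4, -3.5, 0.0], "jaw": 1}, {"dr": [0, 0, -0.08], "linear": [1.8, -3.4, 0.1], "jaw": 1}, {"dr": [0, 0, -0.0], "linear": [2.1, -3.2, 0.0], "jaw": 1}, {"dr": [0, 0, -0.0], "linear": [2.0, -3.2, 0.1], "jaw": 1}, {"dr": [0, 0, -0.0], "linear": [2.1, -3.2, 0.0], "jaw": 1}, {"dr": [0, 0, -0.0], "linear": [2.0, -3.2, 0.1], "jaw": 1}, {"dr": [0, 0, -0.0], "linear": [2.1, -3.2, 0.0], "jaw": 1}, {"dr": [0, 0, -0.0], "linear": [2.0, -3.2, 0.1], "jaw": 1}]
[0.46971969 0.0599312  0.2296297 ] 8.996811411949082
```

move_arm:
  plan:
    - {"dr":[0,0,-0.12],"linear":[-2.8,-2.6,0.0],"jaw":1}
    - {"dr":[0,0,-0.12],"linear":[-2.5,-2.9,0.0],"jaw":1}
    - {"dr":[0,0,-0.12],"linear":[-2.1,-3.2,0.0],"jaw":1}
    - {"dr":[0,0,-0.12],"linear":[-1.7,-3.4,0.0],"jaw":1}
    - {"dr":[0,0,-0.12],"linear":[-1.3,-3.6,0.0],"jaw":1}
    - {"dr":[0,0,-0.12],"linear":[-0.9,-3.7,0.1],"jaw":1}
    - {"dr":[0,0,-0.12],"linear":[-0.4,-3.8,0.0],"jaw":1}
    - {"dr":[0,0,-0.12],"linear":[0.0,-3.8,0.1],"jaw":1}
    - {"dr":[0,0,-0.12],"linear":[0.5,-3.8,0.0],"jaw":1}
    - {"dr":[0,0,-0.12],"linear":[1.0,-3.7,0.1],"jaw":1}
    - {"dr":[0,0,-0.12],"linear":[1.4,-3.5,0.0],"jaw":1}
    - {"dr":[0,0,-0.08],"linear":[1.8,-3.4,0.1],"jaw":1}
    - {"dr":[0,0,0],"linear":[2.1,-3.2,0.0],"jaw":1}
    - {"dr":[0,0,0],"linear":[2.0,-3.2,0.1],"jaw":1}
    - {"dr":[0,0,0],"linear":[2.1,-3.2,0.0],"jaw":1}
    - {"dr":[0,0,0],"linear":[2.0,-3.2,0.1],"jaw":1}
    - {"dr":[0,0,0],"linear":[2.1,-3.2,0.0],"jaw":1}
    - {"dr":[0,0,0],"linear":[2.0,-3.2,0.1],"jaw":1}
  squeeze: 10

```text
clock: 2.5
ee_pos: [0.452, 0.0931, 0.2292]
orientation: [-180.0, -0.5, 12.1]
ft_force: [0.6, -0.4, 0.2]
grip_width: 0.0005
```

```bash
python3 - <<'E'
from h import *
from rig import ctrl
import cv2
o=ctrl.get_obs();print(o['clock'],o['ee_pos'],o['orientation'],o['grip_width'],o['ft_force'])
p=ctrl.camera_params('wrist');f=ctrl.grab_frame('wrist')[:,:,::-1].copy();cv2.imwrite('pics/w_raw.png',f);np.save('wp.npy',p,allow_pickle=True)
t=np.load('lamp.npy')
for n,P in dict(power_press=[-.076,.09,.071],timer_top=[-.06,.03,.066],start_top=[-.06,-.03,.066],fan_top=[-.06,-.09,.066]).items():
    u=proj(lw(P,t),p)[0];print(n,u,[(np.round(d['xy'],1).tolist(),round(d['conf'],2),np.round(ray(d['xy'],p,P[2])-lw(P,t)[0],4)) for d in ctrl.spot_point(n,'wrist')[:2]])
    cv2.circle(f,(int(u[0]),int(u[1])),3,(0,0,255),1)
cv2.imwrite('pics/w.png',f)
E
```

```text
2.5 [0.45202281 0.09310374 0.22922883] [-179.98571931   -0.53700719   12.14193776] 0.0005256680061014162 [ 0.62635251 -0.43096746  0.20979279]
power_press [358.27225398 174.25225083] [([360.9, 172.2], 0.6, array([0.0023, 0.0028, 0.    ]))]
timer_top [366.38118129 224.01460854] []
start_top [361.43388681 269.15004945] [([362.4, 267.9], 0.73, array([0.0007, 0.0019, 0.    ]))]
fan_top [356.93407645 310.12489336] []
```

View pics/w.png

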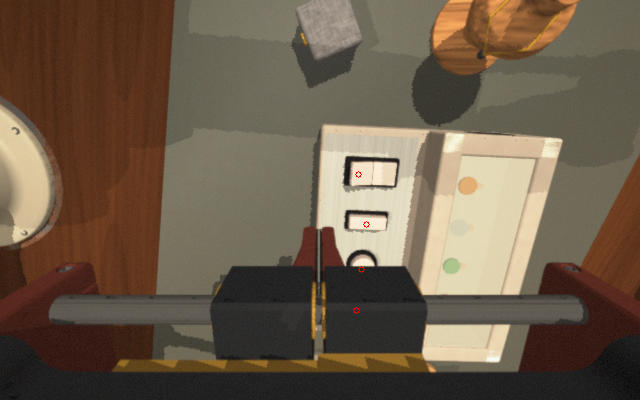

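The wrist view shows the rocker at (372,173) with its raised half to the left, the timer at (367,221), and start partly hidden at (362,262). My projected points agree to about 2 mm, with the controls slightly further towards +y, so I'll shift by 1 mm. Next I'll move over the rocker's raised half.

```bash
python3 - <<'E'
from h import *
from rig import ctrl
o=ctrl.get_obs();print(o['ee_pos'],o['orientation'])
t=np.load('lamp.npy');t[1]+=.001;np.save('lamp.npy',t)
T=lw([-.078,.09,.105],t)[0];print(T);plan(o,T,9,.03)
E
```

```text
[0.4515588  0.0906498  0.22868699] [179.99612672  -0.42653665  12.15632867]
[0.49202939 0.11764903 0.105     ]
5 [{"dr": [0, 0, 0.06], "linear": [1.0, -0.4, 2.8], "jaw": 1}, {"dr": [0, 0, -0.0], "linear": [1.0, -0.5, 2.8], "jaw": 1}, {"dr": [0, 0, -0.0], "linear": [1.0, -0.5, 2.8], "jaw": 1}, {"dr": [0, 0, -0.0], "linear": [1.0, -0.4, 2.8], "jaw": 1}, {"dr": [0, 0, -0.0], "linear": [0.4, -0.2, 1.2], "jaw": 1}]
[0.49167406 0.11763479 0.10468699] 8.718581902183198
```

move_arm:
  plan:
    - {"dr":[0,-0.008,0.055],"linear":[1.0,-0.4,2.8],"jaw":1}
    - {"dr":[0,0,0],"linear":[1.0,-0.5,2.8],"jaw":1}
    - {"dr":[0,0,0],"linear":[1.0,-0.5,2.8],"jaw":1}
    - {"dr":[0,0,0],"linear":[1.0,-0.4,2.8],"jaw":1}
    - {"dr":[0,0,0],"linear":[0.4,-0.2,1.2],"jaw":1}
    - {"dr":[0,0,0],"linear":[0,0,0],"jaw":1}
    - {"dr":[0,0,0],"linear":[0,0,0],"jaw":1}

```text
clock: 3.33
ee_pos: [0.495, 0.106, 0.1058]
orientation: [179.8, -0.5, 7.8]
ft_force: [-0.8, -0.7, 0.8]
grip_width: 0.0006
```

```bash
python3 - <<'E'
from h import *
from rig import ctrl
o=ctrl.get_obs();print(o['ee_pos'],o['orientation'],o['ft_force'])
t=np.load('lamp.npy')
T=lw([-.078,.09,.095],t)[0];print(T);plan(o,T,9,.03)
E
```

```text
[0.49502042 0.10604648 0.10581008] [179.80699236  -0.54678104   7.77380025] [-0.8255099  -0.67715161  0.78556593]
[0.49202939 0.11764903 0.095     ]
1 [{"dr": [0, 0, -0.02], "linear": [-0.1, -1.2, 1.1], "jaw": 1}]
[0.49240646 0.11780093 0.09481008] 8.919715839050868
```

move_arm:
  plan:
    - {"dr":[0,0,-0.02],"linear":[-0.1,-0.6,0.3],"jaw":1}
    - {"dr":[0,-0.008,0],"linear":[-0.1,-0.6,0.3],"jaw":1}
    - {"dr":[0,0,0],"linear":[0,0,0],"jaw":1}
    - {"dr":[0,0,0],"linear":[0,0,0],"jaw":1}

```text
clock: 3.67
ee_pos: [0.4922, 0.1158, 0.1042]
orientation: [179.8, -0.4, 8.8]
ft_force: [0.2, 0.7, 0.0]
grip_width: -0.0
```

```bash
python3 - <<'E'
from h import *
from rig import ctrl
o=ctrl.get_obs();print(o['ee_pos'],o['orientation'],o['ft_force'],o['qd'])
t=np.load('lamp.npy')
T=lw([-.078,.09,.095],t)[0];print(T);plan(o,T,9,.03)
E
```

```text
[0.49221463 0.11581501 0.10421212] [179.77599047  -0.41500583   8.75754065] [0.18955542 0.73927565 0.03691156] [ 0.45649482 -0.69502637 -0.48149438  0.35246435  0.24343545  0.38232774]
[0.49202939 0.11764903 0.095     ]
1 [{"dr": [0, 0, -0.0], "linear": [0.0, -0.2, 0.9], "jaw": 1}]
[0.49191012 0.11779169 0.09521212] 8.757540645302264
```

move_arm:
  plan:
    - {"dr":[0,0,0],"linear":[0,-0.2,0.5],"jaw":1}
    - {"dr":[0,0,0],"linear":[0,0,0.6],"jaw":1}
    - {"dr":[0,0,0],"linear":[0,0,0.5],"jaw":1}
    - {"dr":[0,0,0],"linear":[0,0,0.4],"jaw":1}
    - {"dr":[0,0,0],"linear":[0,0,0.3],"jaw":1}

```text
clock: 4.08
ee_pos: [0.4934, 0.1186, 0.0827]
orientation: [179.8, -0.8, 8.8]
ft_force: [-0.8, -1.0, 2.0]
grip_width: 0.0005
```

move_arm:
  plan:
    - {"dr":[0,0,0],"linear":[-0.1,0.1,0.3],"jaw":1}
    - {"dr":[0,0,0],"linear":[0,0,0.3],"jaw":1}
    - {"dr":[0,0,0],"linear":[0,0,0.3],"jaw":1}
    - {"dr":[0,0,0],"linear":[0,0,0.3],"jaw":1}

```text
clock: 4.42
ee_pos: [0.4928, 0.1177, 0.0781]
orientation: [179.8, -0.9, 8.8]
ft_force: [-9.2, -1.9, 17.5]
grip_width: 0.0004
```

Bottomed out at the expected height with 17 N. Next I'll lift and move over the timer.

move_arm:
  plan:
    - {"dr":[0,0,0],"linear":[0,0,-1.5],"jaw":1}
    - {"dr":[0,-0.015,0],"linear":[0,0,-2.0],"jaw":1}
    - {"dr":[0,0,0],"linear":[0.6,2.0,0],"jaw":1}
    - {"dr":[0,0,0],"linear":[0.6,2.0,0],"jaw":1}
    - {"dr":[0,0,0],"linear":[0.6,2.0,0],"jaw":1}
    - {"dr":[0,0,0],"linear":[0,0,0],"jaw":1}
    - {"dr":[0,0,0],"linear":[0,0,0],"jaw":1}

```text
clock: 5.0
ee_pos: [0.5195, 0.059, 0.1147]
orientation: [179.8, -0.0, 8.9]
ft_force: [-0.0, -0.1, 0.8]
grip_width: 0.0004
```

```bash
python3 - <<'E'
from h import *
from rig import ctrl
import cv2
o=ctrl.get_obs();print(o['ee_pos'],o['orientation'],o['ft_force'])
t=np.load('lamp.npy')
T=lw([-.06,.03,.1],t)[0];print(T);plan(o,T,9,.015)
f=ctrl.grab_frame('wrist')[:,:,::-1];cv2.imwrite('pics/w2.png',f)
E
```

```text
[0.51953432 0.05900825 0.11472382] [ 1.79767832e+02 -3.18869638e-02  8.93358224e+00] [-0.02499874 -0.07938339  0.75618246]
[0.5192438  0.06122762 0.1       ]
1 [{"dr": [0, 0, -0.0], "linear": [0.0, -0.2, 1.5], "jaw": 1}]
[0.51922374 0.06098399 0.09972382] 8.933582237679083
```

View pics/w2.png

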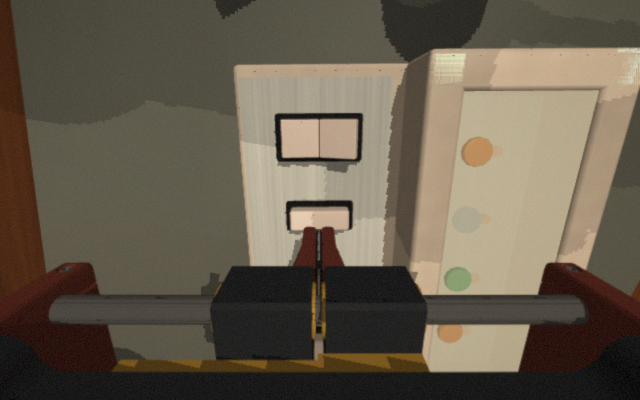

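The rocker at (319,138) is now lit on its left half, with the chamber-side half shaded and sloping up, so it is on. The timer at (320,216) lies in line with the fingertips. Next I'll press the timer; fully down should put the TCP at about 0.074.

move_arm:
  plan:
    - {"dr":[0,0,0],"linear":[0,-0.2,1.0],"jaw":1}
    - {"dr":[0,0,0],"linear":[0,0,1.0],"jaw":1}
    - {"dr":[0,0,0],"linear":[0,0,0.8],"jaw":1}
    - {"dr":[0,0,0],"linear":[0,0,0.6],"jaw":1}
    - {"dr":[0,0,0],"linear":[0,0,0.3],"jaw":1}
    - {"dr":[0,0,0],"linear":[0,0,0.3],"jaw":1}

```text
clock: 5.55
ee_pos: [0.5183, 0.0636, 0.0736]
orientation: [179.7, -0.1, 9.1]
ft_force: [-14.1, -2.6, 33.6]
grip_width: 0.0007
```

move_arm:
  plan:
    - {"dr":[0,0,0],"linear":[0,0,-1.5],"jaw":1}
    - {"dr":[0,0,0],"linear":[0,0,-2.0],"jaw":1}
    - {"dr":[0,0,0],"linear":[0,2.0,0],"jaw":1}
    - {"dr":[0,0,0],"linear":[0,2.0,0],"jaw":1}
    - {"dr":[0,0,0],"linear":[0,2.0,0],"jaw":1}
    - {"dr":[0,0,0],"linear":[0,0,0],"jaw":1}
    - {"dr":[0,0,0],"linear":[0,0,0],"jaw":1}

```text
clock: 6.13
ee_pos: [0.5272, 0.0055, 0.1101]
orientation: [179.7, -0.1, 9.4]
ft_force: [-0.4, -0.2, 0.3]
grip_width: 0.0004
```

```bash
python3 - <<'E'
from h import *
from rig import ctrl
import cv2
o=ctrl.get_obs();print(o['ee_pos'],o['orientation'],o['ft_force'])
t=np.load('lamp.npy')
T=lw([-.06,-.03,.1],t)[0];print(T);plan(o,T,9,.015)
f=ctrl.grab_frame('wrist')[:,:,::-1];cv2.imwrite('pics/w3.png',cv2.resize(f[:300,180:480],None,fx=2,fy=2))
E
```

```text
[0.52722493 0.00553505 0.1101493 ] [ 1.79745821e+02 -1.31966455e-01  9.44868362e+00] [-0.43078178 -0.1964375   0.34315971]
[0.52868231 0.00197465 0.1       ]
1 [{"dr": [0, 0, 0.01], "linear": [0.1, 0.4, 1.0], "jaw": 1}]
[0.52886802 0.00175348 0.1001493 ] 8.875725828094854
```

View pics/w3.png

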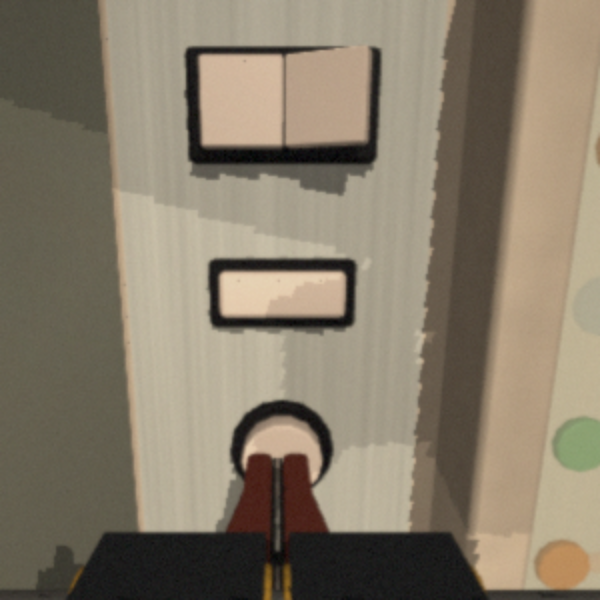

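The rocker at (285,103) is on: its left half is level and its right half raised. The timer at (283,293) now sits low in its surround. Start, at (282,445), is under the fingertips. Next I'll press start.

move_arm:
  plan:
    - {"dr":[0,0,0],"linear":[0.1,0.3,0.8],"jaw":1}
    - {"dr":[0,0,0],"linear":[0,0,0.9],"jaw":1}
    - {"dr":[0,0,0],"linear":[0,0,0.6],"jaw":1}
    - {"dr":[0,0,0],"linear":[0,0,0.5],"jaw":1}
    - {"dr":[0,0,0],"linear":[0,0,0.4],"jaw":1}
    - {"dr":[0,0,0],"linear":[0,0,0.3],"jaw":1}

```text
clock: 6.68
ee_pos: [0.5287, 0.0052, 0.0738]
orientation: [179.7, -0.2, 9.7]
ft_force: [-13.2, -0.3, 30.8]
grip_width: 0.0003
```

Start is fully down (30 N, well past the 4 N it needs). Next I'll lift and retreat back towards the robot.

move_arm:
  plan:
    - {"dr":[0,0,0],"linear":[0,0,-1.5],"jaw":1}
    - {"dr":[0,0,0],"linear":[0,0,-3.0],"jaw":1}
    - {"dr":[0,0,0],"linear":[0,0,-3.0],"jaw":1}
    - {"dr":[0,0,0],"linear":[-1.0,0,-3.0],"jaw":1}
    - {"dr":[0,0,0],"linear":[-3.0,0,-2.0],"jaw":1}
    - {"dr":[0,0,0],"linear":[-3.0,0,0],"jaw":1}
    - {"dr":[0,0,0],"linear":[-3.0,0,0],"jaw":1}
    - {"dr":[0,0,0],"linear":[-2.0,0,0],"jaw":1}
    - {"dr":[0,0,0],"linear":[0,0,0],"jaw":1}
    - {"dr":[0,0,0],"linear":[0,0,0],"jaw":1}

```text
clock: 7.52
ee_pos: [0.4049, -0.0124, 0.2021]
orientation: [179.8, -0.1, 9.9]
ft_force: [0.4, -0.7, 0.0]
grip_width: 0.0005
```

```bash
python3 - <<'E'
from h import *
from rig import ctrl
import cv2
o=ctrl.get_obs();print(o['clock'],o['ee_pos'],o['ft_force'])
f=ctrl.grab_frame('wrist')[:,:,::-1]
s=ctrl.grab_frame('scene')[:,:,::-1]
a=cv2.resize(f,(640,400))[60:330,250:];b=cv2.resize(s[120:320,180:480],(390,260))
cv2.imwrite('pics/w4.png',np.vstack([cv2.resize(a,(780,540))[:300],cv2.resize(s[150:265,230:430],(780,300),interpolation=2)]))
p=ctrl.camera_params('wrist')
ctrl.grab_frame('top')
for n in ['bead_jar','ring_box','bust','ring_cone']:print(n,[np.round(d['xy'],1).tolist() for d in ctrl.spot_point(n,'top')[:1]],[np.round(d['xy'],1).tolist() for d in ctrl.spot_point(n,'scene')[:1]])
E
```

```text
7.5167 [ 0.40494113 -0.01236303  0.20205942] [ 0.44469891 -0.69930868  0.04381835]
bead_jar [[440.9, 230.2]] [[258.1, 180.7]]
ring_box [[236.9, 264.5]] [[429.6, 229.3]]
bust [[223.6, 197.6]] [[413.1, 273.5]]
ring_cone [[434.0, 151.2]] [[212.9, 218.5]]
```

View pics/w4.png

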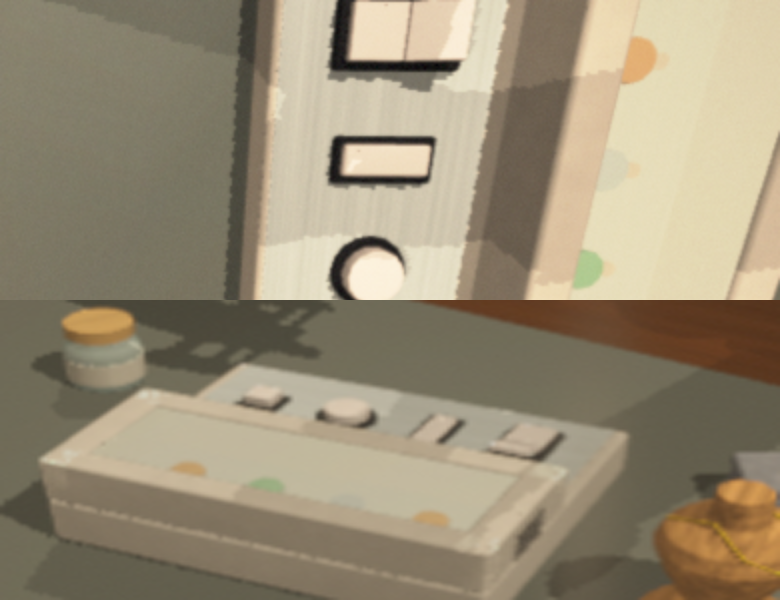

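The final view shows the rocker tilted to on (410,30), the timer low in its surround (385,160), and start back up (370,270). In the scene view, the fan key at (265,395) is still up and the surrounding things haven't moved.

```bash
python3 -c "
from rig import ctrl
print(ctrl.close_job())"
```

```text
the job is handed in; nothing more can be done
None
```

I pressed the three controls in the order asked with the gripper closed and pointing down, and handed the job in at about 7.6 s of robot time. `close_job` reports no verdict, so the checks below are my own.

| Control | Fingertip height at the bottom | Expected | Force | Final pictures |
|---|---|---|---|---|
| Rocker | about 64 mm | 64 mm (level) | 17 N | tilted to on |
| Timer key | about 60 mm | 60 mm (fully down) | 34 N | low in its surround |
| Start button | about 60 mm | 60 mm (fully down) | 31 N | back up |

- **Fan key:** I did not go near it, and it is still up in the final picture.
- **Jar, ring box, bust and ring cone:** their detected positions match the start within about 4 pixels. I put that down to detector noise, since the arm stayed clear of them.
- **Robot at hand-in:** it was clear of everything, with about 0 N on the wrist.
- **Disagreements:**
  - The two fixed cameras disagreed by about 4–5 mm on where the lamp stands. I used their joint fit plus a 1 mm correction from the wrist camera.
  - The presses on the timer and start landed about 2–3 mm off centre, still on the controls.
  - The detectors gave poor or no results for the timer in some views, so I used the fitted lamp pose instead.

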